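Twist the cap off a jar braced in the nest

TASK

Stand the square white jar fully home in the green nest with the black corner stops, which will keep it from turning. Then, with the jar staying in the nest, unscrew the tight red cap anticlockwise, only until its thread lets go (about a fifth of a turn), lift it straight off and finish while still holding it level just above the open mouth, a couple of centimetres clear; do not put it down or let go. Leave the tape measure, the spanner and the brass fitting where they are.

Things in the scene. Friction and masses are not known exactly. Their poses are not given: they have to be found in the camera images.
- jar: Square white jar with yellow patches on two sides, loose, about 350 g. Body 56 x 56 mm, 62 mm high; above it a round shoulder, the neck and the red cap, 96 mm high in all. Origin: centre of the square body, 31 mm above the underside; x, y along the flats, z up. Standing free it just turns along with the cap, so it needs the nest as a brace.
- jar_rim (a point): Centre of the rim of the jar's mouth, inside the cap at the start; neck 35 mm in diameter, rim 91 mm above the jar's underside (60 mm above its origin).
- seal (a joint): Sprung rubber seal in the jar's mouth, value in m: about 0 pressed down by the closed cap, 0.0025 fully up. It pushes the cap up with 14 N closed, 6 N at the end. This makes the cap tight (0.3 to 0.5 N m to turn) and lifts it about 2 mm as it is undone.
- cap: Red ribbed screw cap, 52 mm diameter, 20 mm high, 40 g, loose. Origin: its centre, 10 mm above its lower edge and, closed, 55 mm above the jar's origin. Opens anticlockwise seen from above: its three thread lugs let go after 0.82 rad (47 deg) against the jar, and it lifts straight off from 0.95 to 1.65 rad; further on its lugs meet the next thread.
- cap_mark (a point): Outer part of the white line on the cap's top, 20 mm from its axis towards the cap's +x, 10 mm above its origin. Closed, it points along the jar's x axis, to the red dot high on the jar's +x side.
- nest: Fixed nest: green plate 120 x 120 x 8 mm with black stops round a square pocket 61 mm wide. Origin: centre of the underside, on the bench; x, y along the pocket's sides. The stops rise to 35 mm above the bench, the top 9 mm flaring out 5 mm as lead-in, and leave the middle 27 mm of each side open. The jar fits in any of the four quarter turns.
- nest_floor (a point): Centre of the pocket's floor, 8 mm above the bench. With the jar home, the jar's origin is 31 mm above this point. The jar can turn about 5 deg either way in the pocket before it is braced, so about 70 deg (1.25 rad) of hand turn frees the cap.
- tape_measure: Yellow tape measure, 38 x 87 x 60 mm, bystander. Origin: centre of its underside.
- spanner: Steel spanner lying flat, 22 x 153 x 8 mm, bystander. Origin: centre of its underside.
- fitting: Brass threaded pipe fitting, 41 x 32 x 28 mm, bystander. Origin: centre of its underside.
Things that resemble listed ones, but are neither listed nor needed, are in the scene too. What is meant by the cap is not blue, and is the smaller of those in its own colour.

How it is judged:
By the outcome, as a careful person would: the job done as asked, in the order asked, and still so for the second after the job is handed in, while the arm keeps its last pose, push and grip.
It also fails if it takes over 58 s, if anything falls off the work surface, if the arm or the gripper's body presses on something with over 40 N, if the wrist force passes 120 N, or if a joint passes its speed limit or range.

ROBOT

A 7-joint arm with a two-finger parallel gripper is mounted at the origin on a cart in front of the work surface, level with it; the furniture and walls round the work are solid. World frame = base frame: x ahead of the robot, y to its left, z up, the work surface at z = 0. Lengths are in m, angles in rad, forces in N, time in s.
With the tool pointing down it reaches from about 0.425 to 0.875 m from the base axis. Payload 4.7 kg.
Tool frame: the origin (TCP) lies between the finger pads; the fingertips stand 25 mm ahead of it and the grasp point (between the pads) lies 6 mm ahead of it; z points along the fingers, y is the line along which they close (so a half turn about z gives the same grasp; the last joint's range is limited). The gripper opens to 87 mm and grips with 3 to 60 N. Pads are 19 mm wide; open, the fingers measure 117 mm over their backs; the gripper's body (75 mm by 190 mm) begins 51 mm behind the grasp point.
Start: joints at [1.131, 0.321, -0.07, 1.45, 0.023, 1.371, -0.057], TCP at [0.285, -0.584, 0.248] pointing down, gripper open.
Joint ranges: [-2.86, 2.86], [-0.3, 2.09], [-1.38, 1.24], [0.06, 2.45], [-1.56, 4.7], [0.09, 2.05], [-2.69, 2.69]. Speed limits (rad/s): [2.57, 2.57, 3.14, 3.14, 3.14, 3.14, 3.14].

INTERFACE

Orientations are given as a unit quaternion [w, x, y, z].
In Python, from workcell import bot gives the robot as it stands.
- The arm moves only by the tool move_arm, never from a script. Its arguments are lists of equal length, an entry for each row: "claw": the closure, from 0 (fully open) to 1 (shut); "translation": the shift along the tool's x, y, z in cm, a list of three; "twist": the turn, a rotation vector about the tool's x, y, z in degrees, a list of three. A call has 1 to 20 rows; each row shifts and turns the commanded pose from where the row before left it, along the tool's axes as they then stand; what a row does not reach is not made up. A row lasts 1/12 s, in which the tool goes at most 41.7 mm and 7.16 degrees, less where a joint would pass 70% of its speed; a pose out of reach is approached as far as the arm can. A call with a gripper value outside its range is refused whole. The fingers move at their own pace and stop on an object; "grip_force" is the grip in N (left out, the last holds). Time passes only in rows, so rows that do not move let the fingers close. It gives the time, the measured TCP pose, the force, the opening and the grip force at its end, in the units of the state.
- bot.sense(): the state, without advancing time (a new reading comes with each control period).
- bot.read_camera(name): name is "side" or "top" or "wrist"; returns a dict with "pixels" (384x512x3 uint8, red, green, blue), "mtx" (3x3 intrinsics, pixels), "distortion" ([k1, k2, p1, p2, k3] as OpenCV has them; the pictures are not rectified), "rvec" (rotation vector, rad) and "tvec" (3), from world to camera coordinates, as OpenCV has them; the wrist camera has in their place "mount" (4x4, takes a point from camera to tool coordinates, whose origin is the TCP and whose axes are the flange's). Camera axes: x right, y down, z forward; pixel columns grow to the right and rows downward; lengths in m; the calibration is good to about 2 mm. A picture is of the moment at which its call begins: read the wrist's pose just before it. There is no depth.
- bot.hand_in(): hands the job in; it is judged then, once.
Trained networks look in a picture, given as the dict that the camera call returned (one of the last four; its "shot" number tells which), for a name from the list of things; names that differ only in an ending like _2 or _b are one class to them, and where a whole thing is asked for, a point or a joint stands for the part that bears it (a point fixed in the world has none). Each returns a list of dicts, best first, with "score" (0 to 1); they miss things now and then, are a little off and sometimes report something else, mostly with a low value. They report only what shows in the picture. A call takes as long as a camera call. They do not tell look-alikes from the thing itself.
- bot.boxes_of(name, picture): "bbox" ([left, top, right, bottom] in pixels, round what is visible of it).
The state is a dict: "clock": time; "qpos": joint angles; "qd": joint speeds; "joint_torque": joint torques, N m; "eef_pos": TCP position; "tool_rot": TCP orientation; "wrist_force": force on the tool from outside, world axes, zero at the start; "ft_torque": the same for the moment, N m; "finger_gap": finger opening in m; "grasp_force": force on a finger pad.
Only numpy, scipy, OpenCV 4.12 (cv2) and the standard library are available. Lean on these libraries where they do the work, as an engineer would, in place of code of your own. Each camera call takes 0.05 s, during which the arm holds its last target. There are 200 camera calls.

## Working session

There is one attempt and no reset: what is moved stays moved. The work goes in short steps, Python scripts to look and compute and a tool call to move; the robot and the scene stay as the last step left them, time stands still between calls to the robot, and variables do not carry over. Pictures are saved under pics/ and viewed, at most 13 in all, crops included, and the job is handed in when it is done.

Besides the shell and the picture viewer there is one more tool, called after "Call:" as a command line: name --argument value ..., lists and objects as JSON in quotes. move_arm: Moves the arm, as the interface text tells. Its arguments: {"type":"object","properties":{"claw":{"type":"array","items":{"type":"number"}},"translation":{"type":"array","items":{"type":"array","items":{"type":"number"}}},"twist":{"type":"array","items":{"type":"array","items":{"type":"number"}}},"grip_force":{"type":"number"}},"required":["claw","translation","twist"]}

```bash
mkdir -p pics; cat > h.py <<'E'
import numpy as np,cv2
from scipy.spatial.transform import Rotation as R
from workcell import bot
def ext(p,s=None):
    if 'rvec' in p:
        Rm=cv2.Rodrigues(np.array(p['rvec'],float))[0]; t=np.array(p['tvec'],float).ravel(); return Rm,t
    q=s['tool_rot']; T=np.eye(4); T[:3,:3]=R.from_quat([q[1],q[2],q[3],q[0]]).as_matrix(); T[:3,3]=s['eef_pos']
    M=np.linalg.inv(T@np.array(p['mount'])); return M[:3,:3],M[:3,3]
def px2w(p,uv,z,s=None):
    Rm,t=ext(p,s); n=cv2.undistortPoints(np.array(uv,float).reshape(-1,1,2),np.array(p['mtx']),np.array(p['distortion'])).reshape(-1,2)
    d=np.c_[n,np.ones(len(n))]@Rm; c=-Rm.T@t
    return c+d*((z-c[2])/d[:,2])[:,None]
def w2px(p,X,s=None):
    Rm,t=ext(p,s); return cv2.projectPoints(np.array(X,float).reshape(-1,1,3),cv2.Rodrigues(Rm)[0],t,np.array(p['mtx']),np.array(p['distortion']))[0].reshape(-1,2)
def save(p,n,crop=None,f=1):
    im=p['pixels'][:,:,::-1]
    if crop: im=im[crop[1]:crop[3],crop[0]:crop[2]]
    cv2.imwrite('pics/'+n,cv2.resize(im,None,fx=f,fy=f,interpolation=cv2.INTER_CUBIC))
E
python3 - <<'E'
from h import *
s=bot.sense();print(s)
a=bot.read_camera('top');b=bot.read_camera('side')
im=np.vstack([a['pixels'],b['pixels']])[:,:,::-1]
cv2.imwrite('pics/a.png',np.hstack([a['pixels'],b['pixels']])[:,:,::-1])
im=cv2.resize(np.hstack([a['pixels'],b['pixels']])[:,:,::-1],(800,300));
save(a,'top.png',f=1.5);save(b,'side.png',f=1.5)
for n,p in(('top',a),('side',b)):
  print(n,(-ext(p)[0].T@ext(p)[1]).round(3))
  for k in['jar','cap','nest','cap_mark','tape_measure','spanner','fitting']:
    for d in bot.boxes_of(k,p)[:4]:
      bb=d['bbox'];print(k,round(d['score'],2),np.round(bb),px2w(p,[(bb[0]+bb[2])/2,(bb[1]+bb[3])/2],.03)[0].round(3))
E
```

```text
{'clock': 0.0, 'qpos': array([ 1.1310919 ,  0.32183848, -0.07004909,  1.45165767,  0.02264064,
        1.37079114, -0.05687904]), 'qd': array([-9.83671305e-04, -4.38054997e-04, -3.49291782e-04,  6.83801693e-04,
        4.89054254e-05,  7.98616427e-04, -7.04628846e-04]), 'joint_torque': array([-6.14733472e-04, -4.91293466e+01, -4.04393105e-01, -3.12529528e+01,
       -6.38757111e-02,  4.38136014e-02,  1.57384120e-04]), 'eef_pos': array([ 0.28466016, -0.58380134,  0.24645984]), 'tool_rot': array([-9.10474109e-04,  9.74364644e-01,  2.24972509e-01, -2.86186849e-04]), 'wrist_force': array([ 0.56140736, -0.37564429,  0.09030553]), 'ft_torque': array([ 0.0013931 , -0.03547076, -0.0535926 ]), 'grasp_force': 0.0, 'finger_gap': 0.08729030750000678}
top [ 0.486 -0.01   0.969]
jar 0.45 [255. 178. 285. 207.] [ 0.563 -0.068  0.03 ]
cap 0.91 [263. 182. 282. 204.] [ 0.561 -0.074  0.03 ]
cap 0.74 [224. 171. 241. 190.] [0.596 0.026 0.03 ]
cap 0.67 [301. 182. 323. 211.] [ 0.549 -0.173  0.03 ]
nest 0.87 [135. 178. 194. 232.] [0.538 0.197 0.03 ]
cap_mark 0.93 [259. 180. 286. 205.] [ 0.562 -0.074  0.03 ]

[... 218 characters left out ...]
285  0.03 ]
fitting 0.68 [220. 250. 233. 265.] [0.405 0.046 0.03 ]
side [0.099 0.933 0.851]
jar 0.98 [258. 182. 282. 205.] [ 0.541 -0.04   0.03 ]
cap 0.83 [236. 199. 249. 217.] [0.585 0.054 0.03 ]
cap 0.78 [278. 166. 297. 186.] [ 0.531 -0.145  0.03 ]
cap 0.6 [257. 165. 277. 181.] [ 0.594 -0.133  0.03 ]
nest 0.97 [197. 234. 263. 280.] [0.524 0.24  0.03 ]
cap_mark 0.73 [258. 168. 281. 180.] [ 0.585 -0.133  0.03 ]
cap_mark 0.68 [279. 167. 297. 186.] [ 0.527 -0.146  0.03 ]
cap_mark 0.56 [230. 204. 251. 216.] [0.586 0.065 0.03 ]
spanner 0.55 [329. 157. 341. 179.] [ 0.408 -0.249  0.03 ]
fitting 0.61 [294. 224. 311. 235.] [0.397 0.066 0.03 ]
fitting 0.19 [258. 165. 276. 182.] [ 0.594 -0.131  0.03 ]
```

View pics/top.png

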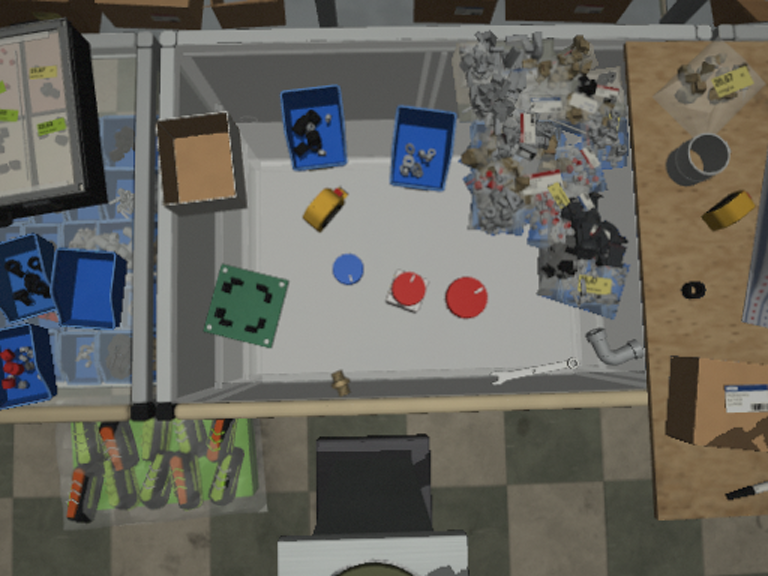

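View pics/side.png

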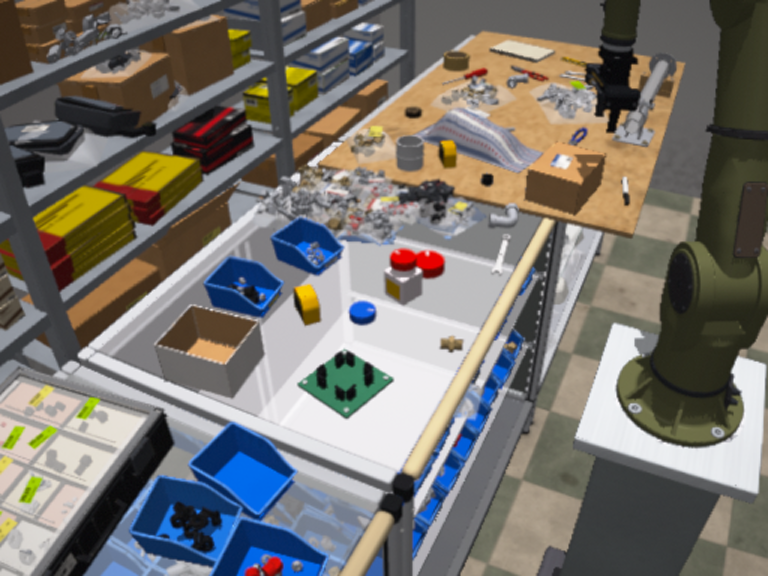

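The top view shows the jar with its red cap at top px (272,193). A larger loose red cap lies at (311,198), a loose blue cap at (232,179), and the nest at (165,204). So the candidates for "cap" are red on the jar (272,193), big red (311,198) and blue (232,179). I choose the smaller red one, on the white jar. Next I check it in a crop and measure it.

```bash
cat > m.py <<'E'
from h import *
a=bot.read_camera('top');b=bot.read_camera('side')
def red(p):
  h=cv2.cvtColor(p['pixels'],cv2.COLOR_RGB2HSV); m=((((h[...,0]<8)|(h[...,0]>172))&(h[...,1]>150)&(h[...,2]>90))*255).astype('uint8')
  n,l,st,c=cv2.connectedComponentsWithStats(m); return [(st[i],c[i]) for i in range(1,n) if st[i][4]>60]
for n,p in(('top',a),('side',b)):
  for st,c in red(p): print(n,st,c.round(1),px2w(p,[c],.093)[0].round(4),px2w(p,[c],.02)[0].round(4))
def tri(u,v):
  ls=[]
  for p,x in((a,u),(b,v)):
    Rm,t=ext(p); P=np.c_[Rm,t]; n=cv2.undistortPoints(np.array(x,float).reshape(1,1,2),np.array(p['mtx']),np.array(p['distortion'])).ravel(); ls.append((P,n))
  X=cv2.triangulatePoints(ls[0][0],ls[1][0],ls[0][1],ls[1][1]).ravel();return (X[:3]/X[3]).round(3)
print('rim knob',tri((95.3,274),(268,327)),'carton corner',tri((158,136),(162,262)),'nest stop?')
# nest corners (plate top z=.008)
h=cv2.cvtColor(a['pixels'],cv2.COLOR_RGB2HSV); m=((h[...,0]>50)&(h[...,0]<85)&(h[...,1]>80)).astype('uint8')*255; m[:,:125]=0;m[:,200:]=0;m[:170]=0;m[240:]=0
r=cv2.minAreaRect(np.argwhere(cv2.morphologyEx(m,cv2.MORPH_CLOSE,np.ones((9,9)))>0)[:,::-1].astype('float32')); c=px2w(a,cv2.boxPoints(r),.008);print('nest',c.round(3).tolist(),c.mean(0))
save(a,'crop.png',(220,160,340,230),6)
E
python3 m.py
```

```text
top [262 182  21  22 344] [271.8 192.6] [ 0.5573 -0.0676  0.093 ] [ 0.5633 -0.0723  0.02  ]
top [298 185  26  27 543] [310.2 198.2] [ 0.542  -0.1572  0.093 ] [ 0.5466 -0.1694  0.02  ]
top [  2 242  11   8  61] [  7.2 245.1] [0.4501 0.5496 0.093 ] [0.4471 0.5963 0.02  ]
side [129  72  26  19 118] [141.5  81.2] [ 1.3179 -0.445   0.093 ] [ 1.4353 -0.5778  0.02  ]
side [ 63 121  42  14 223] [ 85.6 127.7] [ 1.2544 -0.0407  0.093 ] [ 1.3656 -0.1346  0.02  ]
side [ 25 154  16  13 102] [ 31.8 159.6] [1.2764 0.1923 0.093 ] [1.3898 0.1209 0.02  ]
side [260 166  36  19 405] [278.  173.7] [ 0.5256 -0.0615  0.093 ] [ 0.5666 -0.1573  0.02  ]
side [175 372  13  12 106] [181.1 377.5] [0.425  0.6051 0.093 ] [0.4564 0.5735 0.02  ]
rim knob [0.363 0.377 0.003] carton corner [ 0.746  0.242 -0.086] nest stop?
nest [[0.502, 0.276, 0.008], [0.615, 0.248, 0.008], [0.583, 0.132, 0.008], [0.471, 0.162, 0.008]] [0.54281499 0.20445393 0.008     ]
```

View pics/crop.png

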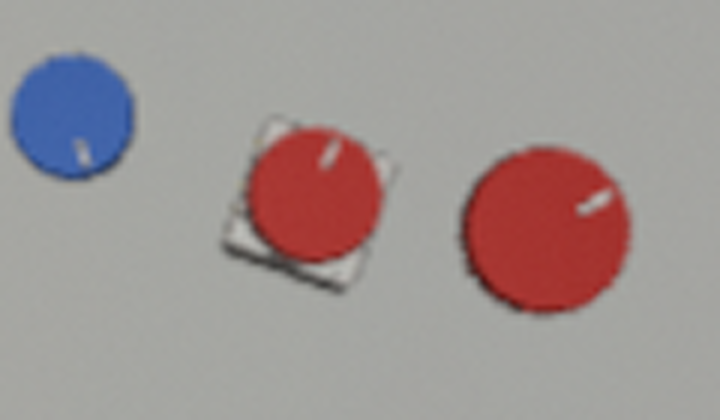

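The crop confirms it: the smaller red cap sits on the white square jar, with its mark towards upper right. Moving above it.

Call:
move_arm --claw '[0,0,0,0,0,0,0,0,0,0,0,0,0,0,0,0,0,0,0,0]' --translation '[[2.6,-1.9,0],[2.6,-1.9,0],[2.6,-1.9,0],[2.6,-1.9,0],[2.6,-1.9,0],[2.6,-1.9,0],[2.6,-1.9,0],[2.6,-1.9,0],[2.6,-1.9,0],[2.6,-1.9,0],[2.6,-1.9,0],[2.6,-1.9,0],[2.6,-1.9,0],[2.6,-1.9,0],[2.6,-1.9,0],[2.6,-1.9,0],[2.6,-1.9,0],[2.6,-1.9,0],[0,0,0],[0,0,0]]' --twist '[[0,0,0],[0,0,0],[0,0,0],[0,0,0],[0,0,0],[0,0,0],[0,0,0],[0,0,0],[0,0,0],[0,0,0],[0,0,0],[0,0,0],[0,0,0],[0,0,0],[0,0,0],[0,0,0],[0,0,0],[0,0,0],[0,0,0],[0,0,0]]'

```text
clock: 2.57
eef_pos: [0.5562, -0.0691, 0.2476]
tool_rot: [-0.0, 0.974, 0.227, 0.0]
wrist_force: [-0.8, -1.3, 0.6]
finger_gap: 0.0867
grasp_force: 0.0
```

Call:
move_arm --claw '[0,0,0,0,0,0,0,0]' --translation '[[0,0,0],[0,0,0],[0,0,0],[0,0,0],[0,0,0],[0,0,0],[0,0,0],[0,0,0]]' --twist '[[0,0,-6],[0,0,-6],[0,0,-6],[0,0,-6],[0,0,-5],[0,0,-5],[0,0,0],[0,0,0]]'

```text
clock: 3.23
eef_pos: [0.5553, -0.0732, 0.2475]
tool_rot: [0.0, 0.867, 0.498, -0.0]
wrist_force: [0.2, -0.4, 0.7]
finger_gap: 0.0869
grasp_force: 0.0
```

```bash
cat >> h.py <<'E'
def yaw(s):
    q=s['tool_rot']; M=R.from_quat([q[1],q[2],q[3],q[0]]).as_matrix(); return np.degrees(np.arctan2(M[1,0],M[0,0])),M
def look(tag,crop=None,f=1.5):
    s=bot.sense(); y,M=yaw(s); p=bot.read_camera('wrist'); save(p,tag,crop,f)
    print('t',s['clock'],'tcp',s['eef_pos'].round(4),'yaw',y.round(2),'zax',M[:,2].round(4),'gap',round(s['finger_gap'],4),'F',s['wrist_force'].round(1),'q7',s['qpos'][6].round(2))
    return s,p,M
def redfit(p,s,z,dbg=0):
    h=cv2.cvtColor(p['pixels'],cv2.COLOR_RGB2HSV); m=((((h[...,0]<8)|(h[...,0]>172))&(h[...,1]>150)&(h[...,2]>60))*255).astype('uint8')
    o=[]
    for c in cv2.findContours(m,cv2.RETR_EXTERNAL,cv2.CHAIN_APPROX_NONE)[0]:
        if cv2.contourArea(c)<300: continue
        X=px2w(p,cv2.convexHull(c).reshape(-1,2),z,s)[:,:2].astype('float32'); (cx,cy),r=cv2.minEnclosingCircle(X); o.append((round(cx,4),round(cy,4),round(r,4)))
    return o
E
python3 - <<'E'
from h import *
s,p,M=look('w1.png')
print(redfit(p,s,.096)); print('proj',w2px(p,[[.557,-.068,.096],[.557,-.068,0]],s).round())
E
```

```text
t 3.2333 tcp [ 0.5553 -0.0732  0.2475] yaw 59.74 zax [-2.e-04 -8.e-04 -1.e+00] gap 0.0869 F [ 0.2 -0.4  0.7] q7 -0.51
[(0.5565, -0.1347, 0.0283), (0.552, -0.0711, 0.0209)]
proj [[257. 177.]
 [257. 156.]]
```

View pics/w1.png

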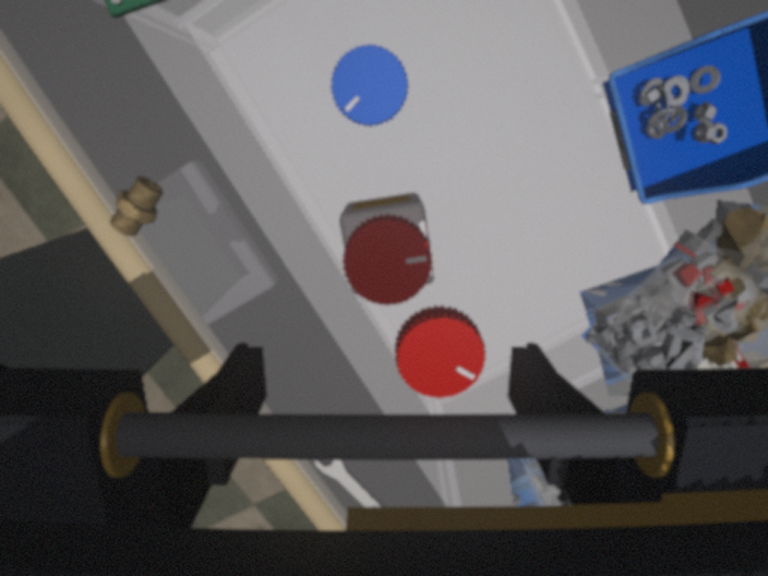

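```bash
sed -i 's/>150)&(h\[...,2\]>60)/>130)\&(h[...,2]>35)/' h.py
python3 - <<'E'
from h import *
s,p,M=look('w1b.png')
print(redfit(p,s,.096))
a=px2w(p,np.array([[387,260],[405,261],[428,259]])/1.5,.096,s);print(a, np.degrees(np.arctan2(*(a[2]-a[1])[1::-1])),np.degrees(np.arctan2(*(a[2]-a[0])[1::-1])))
g=cv2.cvtColor(p['pixels'],cv2.COLOR_RGB2HSV)
save(p,'w1c.png',(210,110,340,280),4.5)
b=px2w(p,np.array([[350,207],[416,194]])/1.5,.062,s);print(b,np.degrees(np.arctan2(*(b[1]-b[0])[1::-1])))
E
```

```text
t 3.2833 tcp [ 0.5553 -0.0729  0.2475] yaw 59.76 zax [-2.e-04 -6.e-04 -1.e+00] gap 0.0874 F [0.7 0.3 0.2] q7 -0.51
[(0.5571, -0.134, 0.0293), (0.5592, -0.066, 0.0252)]
[[ 0.55944929 -0.06476779  0.096     ]
 [ 0.56830142 -0.07062371  0.096     ]
 [ 0.58059737 -0.0763761   0.096     ]] -25.071523285236825 -28.762660781740802
[[ 0.55233571 -0.03014972  0.062     ]
 [ 0.59277213 -0.04415889  0.062     ]] -19.10861313816265
```

View pics/w1c.png

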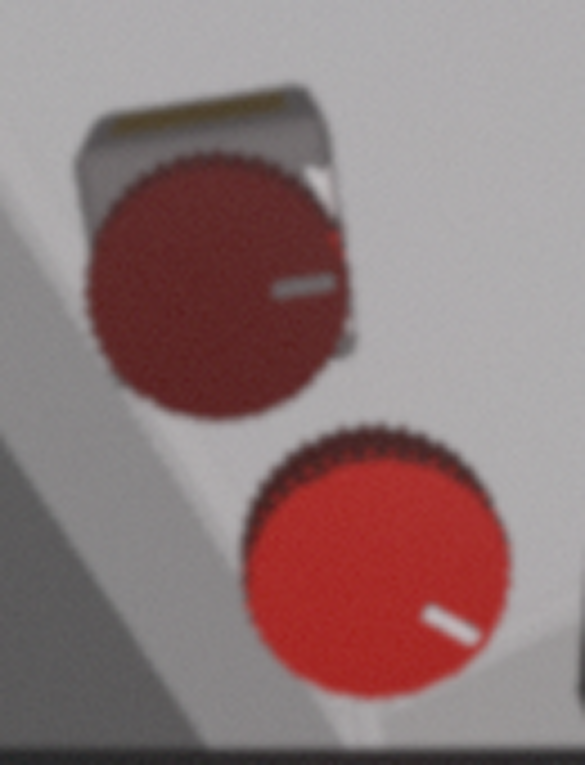

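The crop shows the jar's mark and flats agreeing at a world yaw of about -21°, and the cap centre at crop px (219,287), about (0.558,-0.067). Descending.

Call:
move_arm --claw '[0,0,0,0,0,0,0,0,0,0,0,0,0,0]' --translation '[[0.67,-0.08,0],[0,0,1.5],[0,0,1.5],[0,0,1.5],[0,0,1.5],[0,0,1.5],[0,0,1.5],[0,0,1.5],[0,0,1.5],[0,0,1.5],[0,0,1.5],[0,0,0],[0,0,0],[0,0,0]]' --twist '[[0,0,0],[0,0,0],[0,0,0],[0,0,0],[0,0,0],[0,0,0],[0,0,0],[0,0,0],[0,0,0],[0,0,0],[0,0,0],[0,0,0],[0,0,0],[0,0,0]]'

```text
clock: 4.5
eef_pos: [0.559, -0.0652, 0.0984]
tool_rot: [0.0, 0.866, 0.5, 0.0]
wrist_force: [-0.1, -0.9, 0.8]
finger_gap: 0.0869
grasp_force: 0.0
```

```bash
python3 - <<'E'
from h import *
s,p,M=look('w2.png')
print(redfit(p,s,.096))
E
```

```text
t 4.5 tcp [ 0.559  -0.0652  0.0984] yaw 60.0 zax [ 1.2e-03 -1.0e-04 -1.0e+00] gap 0.0869 F [-0.1 -0.9  0.8] q7 -0.59
[(0.5584, -0.0997, 0.0341), (0.5612, -0.0612, 0.026)]
```

View pics/w2.png

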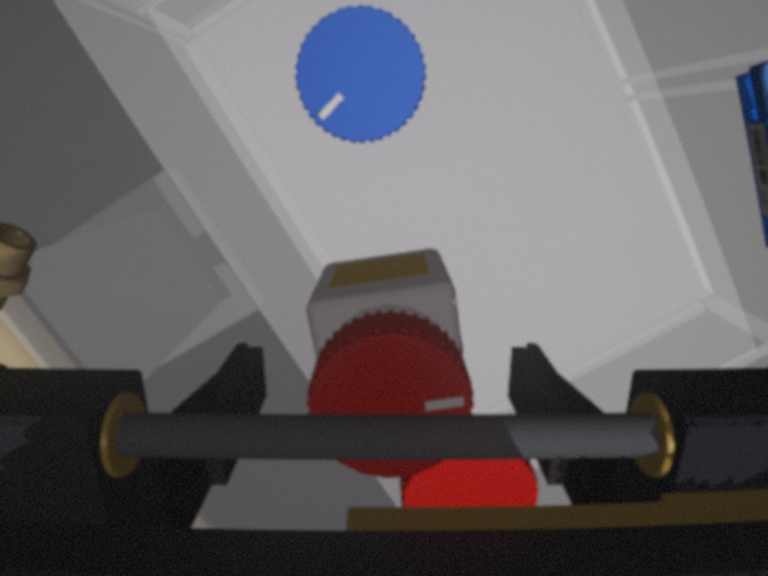

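```bash
python3 - <<'E'
from h import *
s,p,M=look('w2b.png')
X=px2w(p,np.array([[390,403],[308,403],[472,403],[390,475],[390,332]])/1.5,.096,s);print(X.round(4)); print((X-s['eef_pos'])@M)
m=px2w(p,np.array([[426,407],[464,401]])/1.5,.096,s);print(np.degrees(np.arctan2(*(m[1]-m[0])[1::-1])))
E
```

```text
t 4.55 tcp [ 0.5592 -0.0653  0.0987] yaw 60.0 zax [ 1.8e-03 -3.0e-04 -1.0e+00] gap 0.0874 F [-0.1 -1.1 -0.3] q7 -0.59
[[ 0.5595 -0.0651  0.096 ]
 [ 0.5372 -0.0523  0.096 ]
 [ 0.5817 -0.0781  0.096 ]
 [ 0.546  -0.0886  0.096 ]
 [ 0.5714 -0.0443  0.096 ]]
[[ 3.42661953e-04  1.64224669e-04  2.71185119e-03]
 [ 2.97170460e-04 -2.55573073e-02  2.66724394e-03]
 [ 2.41249591e-04  2.59206533e-02  2.75642815e-03]
 [-2.67437233e-02  2.40071003e-04  2.69524858e-03]
 [ 2.43093721e-02  9.99990089e-05  2.72654659e-03]]
-20.077776703729107
```

Call:
move_arm --claw '[1,1,1,1,1,1,1,1,1,1,1,1,1,1,1,1,1,1,1,1]' --grip_force 45 --translation '[[0,0,0],[0,0,0],[0,0,0],[0,0,0],[0,0,0],[0,0,0],[0,0,0],[0,0,0],[0,0,-0.4],[0,0,-0.8],[0,0,-1],[0,0,-1],[0,0,-1],[0,0,-1],[0,0,-1],[0,0,-1],[0,0,-0.8],[0,0,0],[0,0,0],[0,0,0]]' --twist '[[0,0,0],[0,0,0],[0,0,0],[0,0,0],[0,0,0],[0,0,0],[0,0,0],[0,0,0],[0,0,0],[0,0,0],[0,0,0],[0,0,0],[0,0,0],[0,0,0],[0,0,0],[0,0,0],[0,0,0],[0,0,0],[0,0,0],[0,0,0]]'

```text
clock: 6.27
eef_pos: [0.5579, -0.0655, 0.1771]
tool_rot: [-0.0, 0.866, 0.5, -0.0]
wrist_force: [0.2, -0.4, -3.0]
finger_gap: 0.0509
grasp_force: 45.3
```

Call:
move_arm --claw '[1,1,1,1,1,1,1,1,1,1,1,1,1,1]' --translation '[[0.5,-0.33,0],[1,-0.65,0],[1.5,-1,0],[1.5,-1,0],[1.5,-1,0],[1.5,-1,0],[1.5,-1,0],[1.5,-1,0],[1.5,-1,0],[1,-0.65,0],[0.5,-0.33,0],[0,0,0],[0,0,0],[0,0,0]]' --twist '[[0,0,0],[0,0,0],[0,0,0],[0,0,0],[0,0,0],[0,0,0],[0,0,0],[0,0,0],[0,0,0],[0,0,0],[0,0,0],[0,0,0],[0,0,0],[0,0,0]]'

```text
clock: 7.43
eef_pos: [0.5484, 0.0947, 0.1773]
tool_rot: [0.0, 0.866, 0.499, -0.0]
wrist_force: [-0.6, -0.2, -3.3]
finger_gap: 0.051
grasp_force: 45.3
```

```bash
python3 - <<'E'
from h import *
s,p,M=look('w3.png')
h=cv2.cvtColor(p['pixels'],cv2.COLOR_RGB2HSV); m=((h[...,0]>45)&(h[...,0]<90)&(h[...,1]>80)&(h[...,2]>30)).astype('uint8')*255
m=cv2.morphologyEx(m,cv2.MORPH_CLOSE,np.ones((15,15)))
cs=cv2.findContours(m,cv2.RETR_EXTERNAL,cv2.CHAIN_APPROX_NONE)[0];c=max(cs,key=cv2.contourArea)
X=px2w(p,c.reshape(-1,2),.008,s)[:,:2].astype('float32');r=cv2.minAreaRect(X);print(r)
print(w2px(p,[[.543,.204,.008]],s)*1.5)
E
```

```text
t 7.4333 tcp [0.5484 0.0947 0.1773] yaw 59.9 zax [-3.0e-04 -1.1e-03 -1.0e+00] gap 0.051 F [-0.6 -0.2 -3.3] q7 -0.86
((0.5444448590278625, 0.2089572548866272), (0.12179464846849442, 0.11849372833967209), 74.37741088867188)
[[285.33425596 113.94987861]]
```

View pics/w3.png

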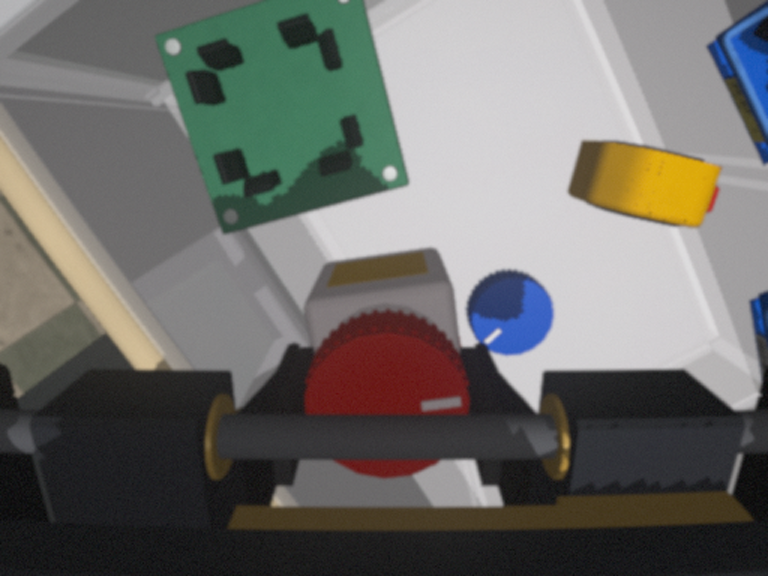

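Call:
move_arm --claw '[1,1,1,1,1,1,1,1,1,1,1,1,1,1,1,1,1,1]' --translation '[[0.6,-0.37,0],[1.2,-0.75,0],[1.2,-0.75,0],[1.2,-0.75,0],[1.2,-0.75,0],[1.2,-0.75,0],[1.2,-0.75,0],[1.2,-0.75,0],[0.6,-0.38,0],[0,0,0],[0,0,0],[0,0,0],[0,0,0.8],[0,0,1],[0,0,1],[0,0,0.7],[0,0,0],[0,0,0]]' --twist '[[0,0,0],[0,0,0],[0,0,0],[0,0,0],[0,0,0],[0,0,0],[0,0,0],[0,0,0],[0,0,0],[0,0,-3],[0,0,-2.5],[0,0,0],[0,0,0],[0,0,0],[0,0,0],[0,0,0],[0,0,0],[0,0,0]]'

```text
clock: 8.98
eef_pos: [0.5437, 0.2091, 0.1415]
tool_rot: [-0.0, 0.841, 0.541, -0.001]
wrist_force: [0.0, 0.4, -2.5]
finger_gap: 0.051
grasp_force: 45.3
```

```bash
python3 - <<'E'
from h import *
s,p,M=look('w4.png')
b=bot.read_camera('side');a=bot.read_camera('top')
u=cv2.resize(a['pixels'][150:260,110:220,::-1],(400,400),interpolation=cv2.INTER_CUBIC);v=cv2.resize(b['pixels'][180:290,180:290,::-1],(400,400),interpolation=cv2.INTER_CUBIC)
cv2.imwrite('pics/ts4.png',np.hstack([u,v]))
# jar body outline predicted
from itertools import product
def jar(x,y,z,yw):
  c,sn=np.cos(np.radians(yw)),np.sin(np.radians(yw)); return [[x+.028*(c*i-sn*j),y+.028*(sn*i+c*j),z] for i,j in((1,1),(1,-1),(-1,-1),(-1,1))]
print(((w2px(b,jar(*s['eef_pos'][:2],.04,-15))-180)*3.636).round(), ((w2px(b,jar(.5445,.208,.008,-15))-180)*3.636).round())
E
```

```text
t 8.9833 tcp [0.5437 0.2091 0.1415] yaw 65.49 zax [-1.8e-03 -5.0e-04 -1.0e+00] gap 0.051 F [ 0.   0.4 -2.5] q7 -1.02
[[121. 237.]
 [176. 195.]
 [233. 230.]
 [178. 273.]] [[124. 267.]
 [178. 226.]
 [234. 261.]
 [181. 304.]]
```

View pics/ts4.png

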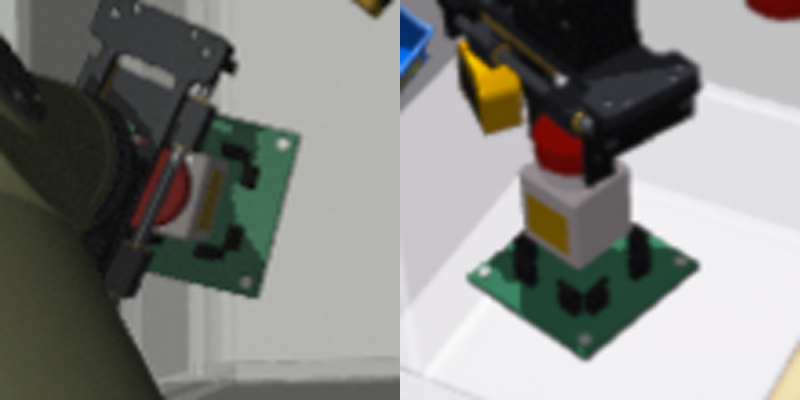

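The jar sits square over the pocket (side crop: jar corner at (178,265), above the stop pair at (183,295)). Lowering.

Call:
move_arm --claw '[1,1,1,1,1,1,1,1,1,1]' --translation '[[0,0,0.4],[0,0,0.4],[0,0,0.4],[0,0,0.4],[0,0,0.4],[0,0,0.4],[0,0,0.4],[0,0,0.2],[0,0,0],[0,0,0]]' --twist '[[0,0,0],[0,0,0],[0,0,0],[0,0,0],[0,0,0],[0,0,0],[0,0,0],[0,0,0],[0,0,0],[0,0,0]]'

```text
clock: 9.97
eef_pos: [0.5442, 0.2093, 0.1124]
tool_rot: [-0.0, 0.841, 0.541, -0.0]
wrist_force: [0.1, 0.4, -3.4]
finger_gap: 0.0511
grasp_force: 45.4
```

Call:
move_arm --claw '[1,1,1,1,1,1]' --translation '[[0,0,0.2],[0,0,0.2],[0,0,0.1],[0,0,0.05],[0,0,0],[0,0,0]]' --twist '[[0,0,0],[0,0,0],[0,0,0],[0,0,0],[0,0,0],[0,0,0]]'

```text
clock: 10.47
eef_pos: [0.5442, 0.2094, 0.107]
tool_rot: [0.0, 0.841, 0.541, -0.0]
wrist_force: [0.4, -0.3, -3.5]
finger_gap: 0.0508
grasp_force: 45.4
```

Call:
move_arm --claw '[1,1,1,1,1]' --translation '[[0,0,0.05],[0,0,0.05],[0,0,0.05],[0,0,0],[0,0,0]]' --twist '[[0,0,0],[0,0,0],[0,0,0],[0,0,0],[0,0,0]]'

```text
clock: 10.88
eef_pos: [0.5444, 0.2094, 0.1057]
tool_rot: [0.0, 0.841, 0.541, 0.0]
wrist_force: [-0.4, -0.3, -1.5]
finger_gap: 0.0512
grasp_force: 45.4
```

Call:
move_arm --claw '[1,1,1,1]' --translation '[[0,0,0.1],[0,0,0],[0,0,0],[0,0,0]]' --twist '[[0,0,0],[0,0,0],[0,0,0],[0,0,0]]'

```text
clock: 11.22
eef_pos: [0.5448, 0.2093, 0.1054]
tool_rot: [0.0, 0.841, 0.541, 0.0]
wrist_force: [-1.1, -1.7, 6.1]
finger_gap: 0.0508
grasp_force: 45.3
```

Call:
move_arm --claw '[1,1,1,1,1,1,1,1,1,1]' --translation '[[0,0,0],[0,0,0],[0,0,0],[0,0,-0.01],[0,0,-0.01],[0,0,-0.02],[0,0,-0.02],[0,0,-0.02],[0,0,0],[0,0,0]]' --twist '[[0,0,-4],[0,0,-4],[0,0,-4],[0,0,-4],[0,0,-4],[0,0,-4],[0,0,-4],[0,0,-4],[0,0,0],[0,0,0]]'

```text
clock: 12.05
eef_pos: [0.5449, 0.21, 0.1065]
tool_rot: [0.0, 0.659, 0.752, 0.001]
wrist_force: [-1.1, -0.5, 6.6]
finger_gap: 0.0508
grasp_force: 45.3
```

```bash
python3 - <<'E'
from h import *
s,p,M=look('w5.png');print(s['ft_torque'])
E
```

```text
t 12.05 tcp [0.5449 0.21   0.1065] yaw 97.53 zax [ 1.7e-03  8.0e-04 -1.0e+00] gap 0.0508 F [-1.1 -0.5  6.6] q7 -0.52
[-0.29825325  0.35999916  0.07424865]
```

View pics/w5.png

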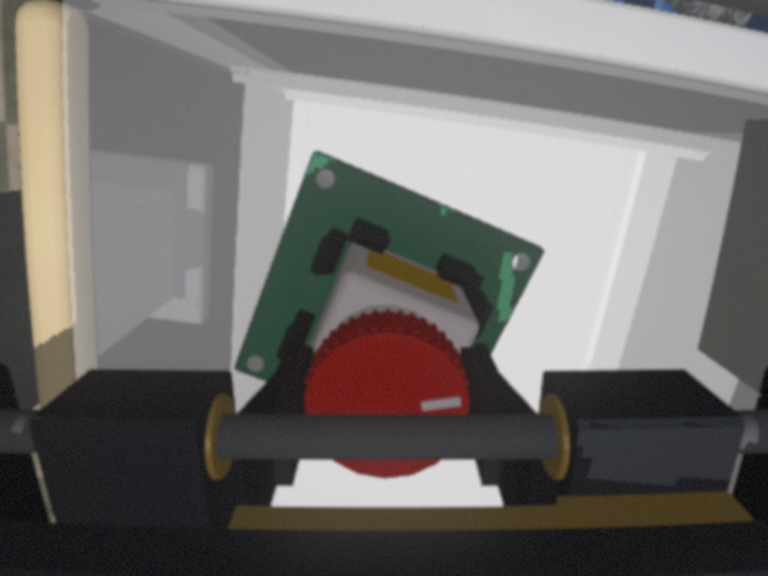

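The jar is in the pocket with its flats aligned to the stops. The cap turned with the gripper, mark still at (440,404), so it is unscrewing. Continuing.

Call:
move_arm --claw '[1,1,1,1,1,1,1,1,1,1,1,1]' --translation '[[0,0,-0.01],[0,0,-0.01],[0,0,-0.01],[0,0,-0.01],[0,0,-0.01],[0,0,-0.01],[0,0,-0.01],[0,0,-0.01],[0,0,0],[0,0,0],[0,0,0],[0,0,0]]' --twist '[[0,0,-4],[0,0,-4],[0,0,-4],[0,0,-4],[0,0,-4],[0,0,-4],[0,0,-4],[0,0,-4],[0,0,-4],[0,0,-4],[0,0,0],[0,0,0]]'

```text
clock: 13.1
eef_pos: [0.5441, 0.2098, 0.1071]
tool_rot: [0.0, 0.362, 0.932, -0.0]
wrist_force: [-3.2, -1.4, 7.7]
finger_gap: 0.0511
grasp_force: 45.3
```

```bash
python3 - <<'E'
from h import *
s,p,M=look('w6.png');print(s['ft_torque'])
E
```

```text
t 13.1 tcp [0.5441 0.2098 0.1071] yaw 137.53 zax [ 1.e-04 -1.e-04 -1.e+00] gap 0.0511 F [-3.2 -1.4  7.7] q7 0.12
[-0.49435694  0.63101596  0.02624433]
```

View pics/w6.png

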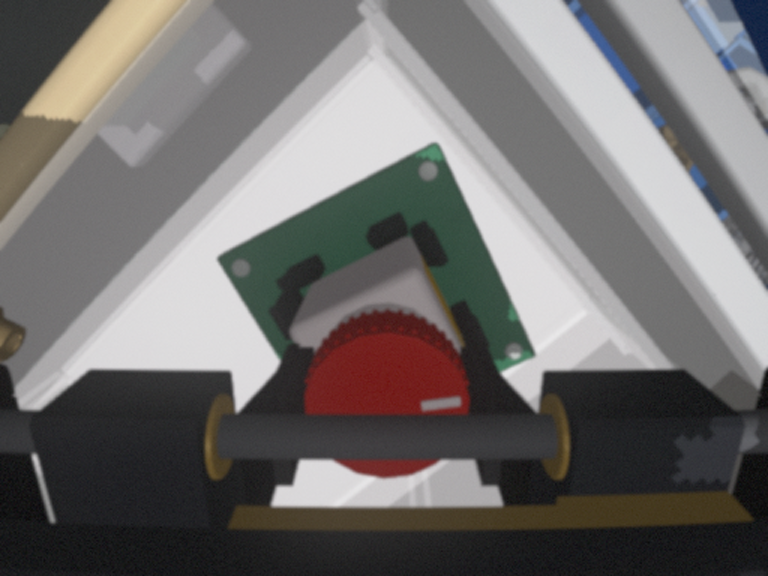

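Cap has turned about 69° against the jar, within the lift-off window. Lifting gently.

Call:
move_arm --claw '[1,1,1,1,1,1,1,1]' --translation '[[0,0,-0.1],[0,0,-0.1],[0,0,-0.15],[0,0,-0.15],[0,0,-0.2],[0,0,-0.2],[0,0,0],[0,0,0]]' --twist '[[0,0,0],[0,0,0],[0,0,0],[0,0,0],[0,0,0],[0,0,0],[0,0,0],[0,0,0]]'

```text
clock: 13.82
eef_pos: [0.5444, 0.2095, 0.1153]
tool_rot: [0.0, 0.362, 0.932, 0.0]
wrist_force: [1.0, 0.1, -0.1]
finger_gap: 0.0509
grasp_force: 45.3
```

Force is near zero, so the jar is not being lifted. Going up to 2 cm clear.

Call:
move_arm --claw '[1,1,1,1,1,1,1,1,1,1,1,1,1,1]' --translation '[[0,0,-0.2],[0,0,-0.3],[0,0,-0.3],[0,0,-0.3],[0,0,-0.3],[0,0,-0.3],[0,0,-0.3],[0,0,-0.3],[0,0,-0.2],[0,0,-0.1],[0,0,0],[0,0,0],[0,0,0],[0,0,0]]' --twist '[[0,0,0],[0,0,0],[0,0,0],[0,0,0],[0,0,0],[0,0,0],[0,0,0],[0,0,0],[0,0,0],[0,0,0],[0,0,0],[0,0,0],[0,0,0],[0,0,0]]'

```text
clock: 14.98
eef_pos: [0.5441, 0.2093, 0.1409]
tool_rot: [-0.0, 0.362, 0.932, -0.0]
wrist_force: [-0.4, 0.0, -0.9]
finger_gap: 0.0511
grasp_force: 45.3
```

```bash
python3 - <<'E'
from h import *
s,p,M=look('w7.png')
b=bot.read_camera('side')
v=cv2.resize(b['pixels'][180:290,180:290,::-1],(400,400),interpolation=cv2.INTER_CUBIC);w=cv2.resize(p['pixels'][130:384,130:384,::-1],(400,400))
cv2.imwrite('pics/f.png',np.hstack([w,v]))
E
```

```text
t 14.9833 tcp [0.5441 0.2093 0.1409] yaw 137.51 zax [-4.e-04 -2.e-04 -1.e+00] gap 0.0511 F [-0.4  0.  -0.9] q7 0.15
```

View pics/f.png

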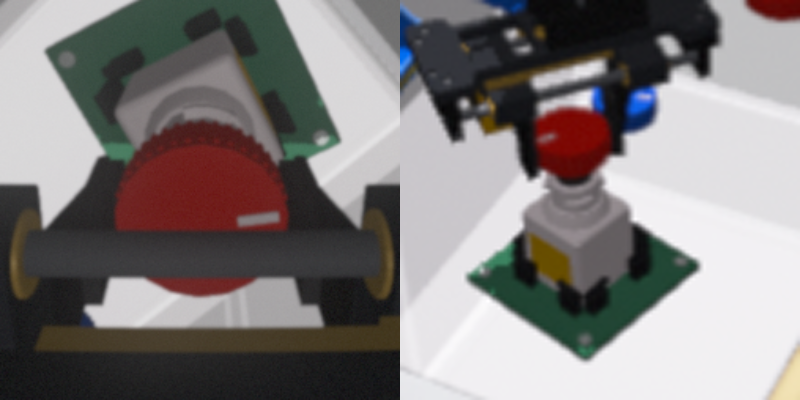

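The picture shows the jar home in the nest with its threaded neck bare, and the cap held level about 2 cm above the rim. Handing in.

```bash
python3 -c "
from workcell import bot
print(bot.hand_in())"
```

```text
the job is handed in; nothing more can be done
None
```

I handed the job in at about 15 s: the jar stands home in the nest, and the unscrewed red cap is held level about 2 cm above its open mouth; the tape measure, spanner and fitting were not touched.

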